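Fetch the round cutter from the blocked cutter drawer

TASK

The pepper mill and the salt shaker stand in front of the cutter box, so its drawer cannot come out: stand both aside, upright, on the baking tray, pull the drawer well out, and lay the plain round cookie cutter flat in the middle of the clear half of the pastry board, away from the scraper. Leave the star and the heart lying in the drawer and then push the drawer fully home. Last, put the pepper mill and the salt shaker back upright, each exactly where it stood at the start.

Things in the scene. Friction and masses are not known exactly. Their poses are not given: they have to be found in the camera images.
- pepper_mill: pepper mill, dark turned wood, round, 170 tall, 58 across at its widest, 0.18 kg; loose, stands upright in front of the drawer. Origin: centre of its underside, z up. Grip it by its head, about 140 above the foot, 48 wide there (head from 123 to 159, a small steel nut above it); lower down the gripper body would meet its top. Stands left or right of the shaker. Must return to its starting place
- salt_shaker: salt shaker, clear glass with a grey metal top, round, 90 tall, 44 across up to 74 high (top 34 across), 0.1 kg; loose, stands upright in front of the drawer. Origin: centre of its underside, z up. Grip it about 58 above its foot. The taller pepper mill beside it may crowd a gripper that reaches down for it. Its place at the start is where it must return
- cutter_round: plain round tin cookie cutter, 63 across, 22 high, 0.025 kg; loose, lies flat in the drawer. Origin: centre of its underside. Grip it across, from above; it behaves as a solid disc. The three cutters lie side by side in the drawer in any order, about 100 apart
- cutter_star: star-shaped tin cookie cutter, 69 x 66 x 22; loose, lies flat in the drawer and stays there. Origin: centre of its underside
- cutter_heart: heart-shaped tin cookie cutter, 60 x 66 x 22; loose, lies flat in the drawer and stays there. Origin: centre of its underside
- cutter_box: slim bamboo box with a clear acrylic top and one drawer, fixed; 160 deep (x), 344 wide (y), 60 high. Origin: centre of its underside; the drawer comes out to its own -x. With the drawer shut the drawer's inside runs in x from -80 to +60, in y from -157 to +157; its floor is 12 above the worktop, its side walls end 44 up. The drawer front stands before the box, 12 thick, 58 high
- cutter_drawer (a joint): how far the drawer is out, in m: 0 shut, 0.125 fully out (stop). It slides straight along the box's -x, needs about 2 N, stays where it is left and carries the cutters along
- drawer_knob (a point): middle of the round steel knob on the drawer front, 24 across, 22 long along x, axis along x; this point lies 25 before the drawer front's face and 117 before the box's centre when shut, 32 above the worktop; the knob's end is 10 further out. Can be pinched from above across y. Axes as the box's; it moves with the drawer
- pastry_board: small wooden pastry board, fixed, 260 (x) x 180 (y) x 18 thick, on one side of the box (left or right). Origin: centre of its underside. A bench scraper (up to 18 high) is fixed on its near (-x) half, covering x from about -130 to -20; the middle of the clear far half is at x = +50, y = 0 in the board's frame, on its top 18 above the worktop
- baking_tray: small rimmed steel baking tray, fixed, empty, 260 (x) x 180 (y), on the other side of the box. Origin: centre of its underside; its floor is 3 above the worktop, its rim 15. Room for both mills side by side, for instance at x = -60 and x = +60, y = 0 in its frame

How it is judged:
On the way, in this order (a step that is already met when the one before it is completed fails the run):
1. the pepper mill and the salt shaker both stand upright on the baking tray (x of pepper_mill in the frame of baking_tray between -0.12 and 0.12 m and y of pepper_mill in the frame of baking_tray between -0.08 and 0.08 m and z of pepper_mill in the frame of baking_tray between -0.002 and 0.008 m and angle between each of pepper_mill, salt_shaker's own z axis and vertical below 0.1 rad and linear speed of each of pepper_mill, salt_shaker below 0.03 m/s and x of salt_shaker in the frame of baking_tray between -0.12 and 0.12 m and y of salt_shaker in the frame of baking_tray between -0.08 and 0.08 m and z of salt_shaker in the frame of baking_tray between -0.002 and 0.008 m), for 0.2 s.
2. the drawer is pulled well out, by 90 mm or more (value of joint cutter_drawer above 0.09 m), for 0.2 s.
3. the round cutter lies flat on the clear half of the board, released (x of cutter_round in the frame of pastry_board between 0.02 and 0.08 m and y of cutter_round in the frame of pastry_board between -0.03 and 0.03 m and z of cutter_round in the frame of pastry_board between 0.014 and 0.023 m and angle between cutter_round's own z axis and vertical below 0.1 rad and linear speed of cutter_round below 0.03 m/s and contact force between the fingers and cutter_round below 0.3 N), for 0.2 s.
4. the drawer is fully home with the star and the heart in it (value of joint cutter_drawer below 0.006 m and x of cutter_star in the frame of cutter_box between -0.08 and 0.065 m and y of cutter_star in the frame of cutter_box between -0.157 and 0.157 m and z of cutter_star in the frame of cutter_box between 0.005 and 0.02 m and x of cutter_heart in the frame of cutter_box between -0.08 and 0.065 m and y of cutter_heart in the frame of cutter_box between -0.157 and 0.157 m and z of cutter_heart in the frame of cutter_box between 0.005 and 0.02 m), for 0.2 s.
At the end, for the whole second after the job is handed in: The round cutter lies flat and at rest on the board, within 30 mm in x and in y of the middle of its clear half; the drawer is shut to within 6 mm with the star and the heart lying in it; the pepper mill and the salt shaker stand upright and still, each within 15 mm of where it stood at the start (all of step 4 and x of cutter_round in the frame of pastry_board between 0.02 and 0.08 m and y of cutter_round in the frame of pastry_board between -0.03 and 0.03 m and z of cutter_round in the frame of pastry_board between 0.014 and 0.023 m and angle between each of cutter_round, pepper_mill, salt_shaker's own z axis and vertical below 0.1 rad and linear speed of cutter_round below 0.03 m/s and distance of each of pepper_mill, salt_shaker from where it was at the start of the episode below 0.015 m and linear speed of each of pepper_mill, salt_shaker below 0.02 m/s); the robot touches nothing.
It fails at once if the pepper mill or the salt shaker is tipped over (angle between any of pepper_mill, salt_shaker's own z axis and vertical above 0.6 rad).
It fails at once if the star or the heart is taken out of the drawer (height (world z) of any of cutter_star, cutter_heart above 0.05 m).
It also fails if it takes over 144 s, if anything falls off the work surface, if the arm or the gripper's body presses on something with over 40 N, if the wrist force passes 120 N, or if a joint passes its speed limit or range.

ROBOT

A 6-joint arm with a two-finger parallel gripper is mounted at the origin on a cart in front of the work surface, level with it; the furniture and walls round the work are solid. World frame = base frame: x ahead of the robot, y to its left, z up, the work surface at z = 0. Lengths are in m, angles in rad, forces in N, time in s.
With the tool pointing down it reaches from about 0.375 to 0.9 m from the base axis. Payload 3.1 kg.
Tool frame: the origin (TCP) lies midway between the tips of the shut fingers; the grasp point (between the pads) lies 19 mm behind it; z points along the fingers, y is the line along which they close (so a half turn about z gives the same grasp; the last joint's range is limited). The gripper opens to 85 mm and grips with 20 to 120 N. Pads are 22 mm wide; open, the fingers measure 114 mm over their backs; the gripper's body (76 mm by 85 mm) begins 54 mm behind the grasp point. The pads swing forward as they close: fully open they stand 13 mm farther back than shut.
Start: joints at [-1.429, 0.527, 1.433, -0, 1.181, -0.178], TCP at [0.197, -0.593, 0.208] pointing down, gripper open.
Joint ranges: [-3.08, 3.08], [-0.75, 2.2], [0.22, 2.44], [-1.43, 4.57], [0, 2.65], [-2.85, 2.85]. Speed limits (rad/s): [2.79, 2.79, 3.14, 3.14, 3.14, 3.14].

INTERFACE

Orientations are given as [roll, pitch, yaw] about the fixed x, y, z axes, in that order (R = Rz(yaw) Ry(pitch) Rx(roll)).
In Python, from station import manip gives the robot as it stands. The module is installed in compiled form; this text tells all that it offers.
- The arm moves only by the shell command python3 -m jog 'ROWS'. ROWS is JSON, a list of rows, each a list of 3 entries, a list of its own where there are three numbers: the closure, from 0 (fully open) to 1 (shut), then the shift along the world's x, y, z in m, then the turn, a rotation vector about the world's x, y, z in degrees. In form: [[hand, [x, y, z], [ax, ay, az]], ...]. A call has 1 to 20 rows; each row shifts and turns the commanded pose from where the row before left it; what a row does not reach is not made up. A row lasts 1/8 s, in which the tool goes at most 62.5 mm and 10.7 degrees, less where a joint would pass 70% of its speed; a pose out of reach is approached as far as the arm can. A call is refused whole if a number of a shift passes 0.0625 or a number of a turn 10.7, either way. A call with a gripper value outside its range is refused whole. The fingers move at their own pace and stop on an object; the grip force is fixed at half the most. Time passes only in rows, so rows that do not move let the fingers close. It gives the time, the measured TCP pose, the force, the opening and the grip force at its end, in the units of the state.
- manip.state(): the state, without advancing time (a new reading comes with each control period).
- manip.read_camera(name): name is "side" or "top" or "wrist"; returns a dict with "color" (400x640x3 uint8, red, green, blue), "fx", "fy", "cx", "cy" (pixels), "k1" (the pictures are not rectified: a ray, as slopes to the right and down, at radius r is drawn at 1 + k1 r^2 times it, then the intrinsics apply), "R" (3x3) and "t" (3): a world point X has camera coordinates R X + t; the wrist camera has in their place "mount" (4x4, takes a point from camera to tool coordinates, whose origin is the TCP and whose axes are the flange's). Camera axes: x right, y down, z forward; pixel columns grow to the right and rows downward; lengths in m; the calibration is good to about 2 mm. A picture is of the moment at which its call begins: read the wrist's pose just before it. There is no depth.
- manip.job_done(): hands the job in; it is judged then, once.
The state is a dict: "t": time; "joint_pos": joint angles; "dq": joint speeds; "joint_efforts": joint torques, N m; "ee_pos": TCP position; "tcp_rot": TCP orientation; "force": force on the tool from outside, world axes, zero at the start; "ft_torque": the same for the moment, N m; "width": finger opening in m; "finger_force": force on a finger pad.
Only numpy, scipy, OpenCV 4.12 (cv2) and the standard library are available. Lean on these libraries where they do the work, as an engineer would, in place of code of your own. Each camera call takes 0.05 s, during which the arm holds its last target. There are 200 camera calls.

## Working session

There is one attempt and no reset: what is moved stays moved. The work goes in short steps, Python scripts to look and compute and a shell command to move; the robot and the scene stay as the last step left them, time stands still between calls to the robot, and variables do not carry over. Pictures are saved under pics/ and viewed, at most 14 in all, crops included, and the job is handed in when it is done.

```bash
mkdir -p pics; cat > h.py <<'E'
import numpy as np, cv2
from station import manip
from scipy.spatial.transform import Rotation as Ro
def snap(n,fn=None):
    s=manip.state(); c=manip.read_camera(n)
    if n=="wrist":
        M=np.array(c["mount"]); Rt=Ro.from_euler('xyz',s["tcp_rot"]).as_matrix() if np.size(s["tcp_rot"])==3 else np.array(s["tcp_rot"])
        Rc=Rt@M[:3,:3]; o=Rt@M[:3,3]+np.array(s["ee_pos"])
        c["R"]=Rc.T; c["t"]=-Rc.T@o
    if fn: cv2.imwrite("pics/"+fn,c["color"][:,:,::-1])
    return c
def ray(c,u,v):
    K=np.array([[c["fx"],0,c["cx"]],[0,c["fy"],c["cy"]],[0,0,1.]])
    p=cv2.undistortPoints(np.array([[[u,v]]],float),K,np.array([c["k1"],0,0,0,0.]))[0,0]
    R=np.array(c["R"]);d=R.T@np.array([p[0],p[1],1]); o=-R.T@np.array(c["t"]); return o,d
def onz(c,u,v,z):
    o,d=ray(c,u,v); return o+d*(z-o[2])/d[2]
def proj(c,X):
    q=np.array(c["R"])@np.array(X,float)+np.array(c["t"]);a,b=q[0]/q[2],q[1]/q[2];f=1+c["k1"]*(a*a+b*b)
    return np.array([c["fx"]*a*f+c["cx"],c["fy"]*b*f+c["cy"]])
E
python3 - <<'E'
from h import *
s=manip.state();print(s)
for n in("top","side"):
    c=snap(n,n+"0.png");R=np.array(c["R"]);print(n,c["k1"],c["fx"],-R.T@c["t"],R[2])
E
```

```text
{'t': 0.0, 'joint_pos': array([-1.42848901e+00,  5.28493794e-01,  1.43388987e+00,  1.35086904e-05,
        1.18144195e+00, -1.78471169e-01]), 'dq': array([ 0.00145459,  0.00049885,  0.00146577, -0.00117395,  0.00086483,
       -0.00207854]), 'joint_efforts': array([ 1.48700397e-03, -4.42346585e+01, -1.78023291e+01, -1.68316938e-04,
        8.43710499e-03, -5.18846278e-06]), 'ee_pos': array([ 0.19700327, -0.59232408,  0.20672069]), 'tcp_rot': array([-3.13939738e+00, -4.08694044e-04,  3.20772899e-01]), 'force': array([-0.02049353,  0.34073998,  0.64337114]), 'ft_torque': array([ 0.0317118 , -0.01798354, -0.0469834 ]), 'finger_force': 0.0, 'width': 0.08542971661115058}
top -0.026686194314705935 481.89480715389084 [0.2951271  0.13494168 1.23291088] [ 0.22267092 -0.11445801 -0.96815135]
side 0.01115792877166101 370.008363112074 [ 0.30910435 -0.75705284  0.62088327] [ 0.28995073  0.76030158 -0.58126593]
```

View pics/top0.png

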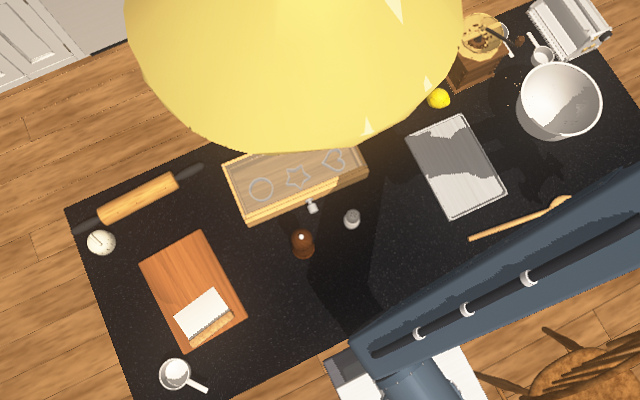

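View pics/side0.png

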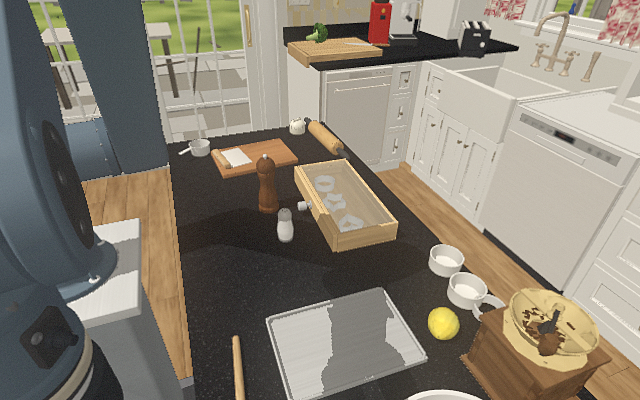

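The top view shows the board at left (190,290), the tray at right (457,167), and the box at (297,185) with the round cutter leftmost (260,188). The mill is at (303,243) and the shaker at (352,218). I'll enlarge both views to pick exact pixels.

```bash
python3 - <<'E'
import cv2
a=cv2.imread("pics/top0.png")[105:355,130:510];cv2.imwrite("pics/t1.png",cv2.resize(a,None,fx=2,fy=2,interpolation=cv2.INTER_CUBIC))
a=cv2.imread("pics/side0.png")[130:390,200:440];cv2.imwrite("pics/s1.png",cv2.resize(a,None,fx=2.3,fy=2.3,interpolation=cv2.INTER_CUBIC))
E
```

```text
(no output)
```

View pics/t1.png

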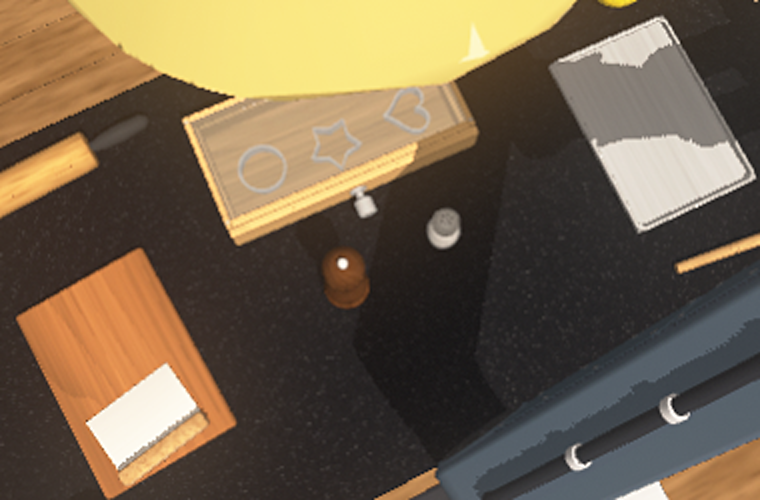

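View pics/s1.png

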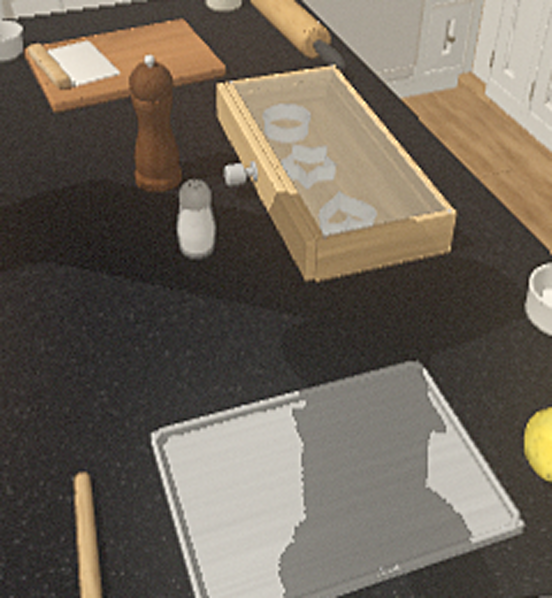

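Seen in the crops: mill nut at top (342,264) and side (150,60); shaker top at (446,220) and (194,184); knob at (364,203). Board and tray corners are all clear. Next I cast these to world coordinates.

```bash
python3 - <<'E'
from h import *
np.set_printoptions(precision=4,suppress=True)
T=snap("top");S=snap("side")
t=lambda x,y:(130+x/2,105+y/2); s=lambda x,y:(200+x/2.3,130+y/2.3)
def tri(a,b):
    o,d=ray(T,*t(*a));p,e=ray(S,*s(*b));k=np.linalg.lstsq(np.c_[d,-e],p-o,rcond=None)[0]
    return (o+k[0]*d+p+k[1]*e)/2, np.linalg.norm(o+k[0]*d-p-k[1]*e)
print("mill",tri((342,264),(150,60)),onz(T,*t(342,264),.168),onz(S,*s(150,60),.168))
print("shaker",tri((446,220),(194,184)),onz(T,*t(446,220),.088),onz(S,*s(194,184),.088))
print("knob",onz(T,*t(364,203),.032),onz(S,*s(237,174),.032))
for nm,q,z in(("board",[(17,318),(142,250),(235,424),(108,498)],.018),("tray",[(550,68),(662,17),(754,178),(640,232)],.015)):
    P=np.array([onz(T,*t(*a),z)[:2] for a in q]);c=P.mean(0);dx=P[0]+P[1]-P[2]-P[3]
    print(nm,c,"yaw",np.degrees(np.arctan2(dx[1],dx[0])),np.linalg.norm(P-np.roll(P,1,0),axis=1))
    if nm=="board": y=np.arctan2(dx[1],dx[0]);print("goal",c+.05*np.array([np.cos(y),np.sin(y)]))
    else: y=np.arctan2(dx[1],dx[0]);print(c+.06*np.array([np.cos(y),np.sin(y)]),c-.06*np.array([np.cos(y),np.sin(y)]))
print("tray side",[onz(S,*s(*a),.015)[:2] for a in[(152,435),(418,363),(522,527)]])
print("box fl bot",onz(T,*t(237,245),0.002),"fl top",onz(T,*t(232,222),.058),"bl",onz(T,*t(184,118),.06), "fr bot",onz(T,*t(477,133),0))
print("side fr bot",onz(S,*s(308,280),0.002),"br bot",onz(S,*s(450,246),0))
for n,a in(("round",(262,169)),("star",(336,144)),("heart",(408,111))):print(n,onz(T,*t(*a),.034))
E
```

```text
mill (array([0.4922, 0.0834, 0.1627]), np.float64(0.00428211152826556)) [0.4891 0.0839 0.168 ] [0.4923 0.0741 0.168 ]
shaker (array([ 0.4988, -0.0579,  0.0859]), np.float64(0.002907019256202862)) [ 0.497  -0.0573  0.088 ] [ 0.4996 -0.0604  0.088 ]
knob [0.5731 0.0177 0.032 ] [0.5731 0.0146 0.032 ]
board [0.5141 0.3777] yaw 4.488189734699388 [0.2535 0.1765 0.2522 0.1742]
goal [0.5639 0.3816]
tray [ 0.5091 -0.3774] yaw -1.279185778614645 [0.2511 0.1754 0.2529 0.1724]
[ 0.569  -0.3788] [ 0.4491 -0.3761]
tray side [array([ 0.388 , -0.2968]), array([ 0.6403, -0.3039]), array([ 0.6346, -0.4774])]
box fl bot [0.6021 0.1879 0.002 ] fl top [0.6177 0.1792 0.058 ] bl [0.7696 0.1789 0.06  ] fr bot [ 0.601  -0.1643  0.    ]
side fr bot [ 0.5942 -0.1527  0.002 ] br bot [ 0.7662 -0.154   0.    ]
round [0.6715 0.1166 0.034 ]
star [0.66   0.0161 0.034 ]
heart [ 0.6595 -0.0885  0.034 ]
```

```bash
python3 -m jog '[[0,[0.021,0.048,0.004],[0,0,-9.2]],[0,[0.021,0.048,0.004],[0,0,-9.2]],[0,[0.021,0.048,0.004],[0,0,0]],[0,[0.021,0.048,0.004],[0,0,0]],[0,[0.021,0.048,0.004],[0,0,0]],[0,[0.021,0.048,0.004],[0,0,0]],[0,[0.021,0.048,0.004],[0,0,0]],[0,[0.021,0.048,0.004],[0,0,0]],[0,[0.021,0.048,0.004],[0,0,0]],[0,[0.021,0.048,0.004],[0,0,0]],[0,[0.021,0.048,0.004],[0,0,0]],[0,[0.021,0.048,0.004],[0,0,0]],[0,[0.021,0.03,0.004],[0,0,0]],[0,[0,0,0],[0,0,0]],[0,[0,0,0],[0,0,0]]]'
python3 - <<'E'
from h import *
np.set_printoptions(precision=4,suppress=True)
c=snap("wrist","w1.png");print(-c["R"].T@c["t"],c["R"],manip.state()["ee_pos"],manip.state()["tcp_rot"])
print(proj(c,[.491,.082,.168]),proj(c,[.498,-.058,.088]),proj(c,[.491,.082,0]))
snap("top","t2.png")
E
```

```text
t: 2.08
ee_pos: [0.4695, 0.0128, 0.2594]
tcp_rot: [3.141, 0.001, 0.0]
force: [-0.3, 0.2, 0.7]
width: 0.0856
finger_force: 0.0
[0.5436 0.0132 0.4271] [[ 0.0004 -1.     -0.0008]
 [-0.9557 -0.0006  0.2945]
 [-0.2945  0.0006 -0.9557]] [0.4693 0.0124 0.2594] [ 3.1414  0.0013 -0.0009]
[243.1882 174.0007] [379.8651 154.4501] [271.8818 151.0844]
```

View pics/w1.png

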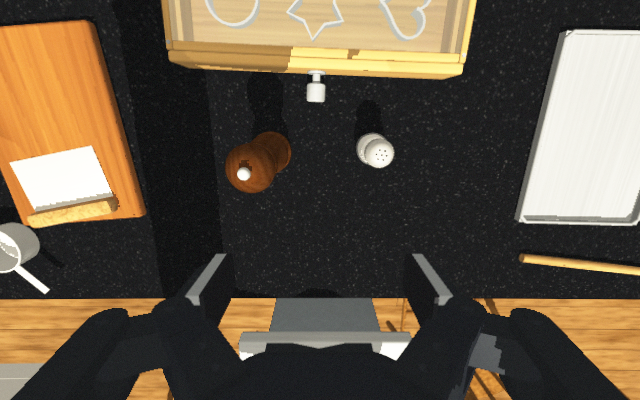

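The wrist view shows the mill nut at (244,174) and the shaker top at (379,154), both within 1 px of my prediction. The knob is at (316,90). Now the pick: move to x 0.491, y 0.082, then down to z 0.119.

```bash
python3 - <<'E'
from h import *
np.set_printoptions(precision=4,suppress=True)
c=snap("wrist")
print(onz(c,316,90,.034),[onz(c,*p,.001)[:2] for p in((172,62),(462,77))],[onz(c,*p,.0)[:2] for p in((271,152),)])
for p in((93,20),(145,214)):print("board",onz(c,*p,.018)[:2])
for p in((566,30),(515,219)):print("tray",onz(c,*p,.015)[:2])
print("mill",onz(c,244,174,.168),"shaker",onz(c,379,154,.089))
E
python3 -m jog '[[0,[0.011,0.035,0],[0,0,0]],[0,[0.011,0.034,0],[0,0,0]],[0,[0,0,-0.04],[0,0,0]],[0,[0,0,-0.03],[0,0,0]],[0,[0,0,-0.03],[0,0,0]],[0,[0,0,-0.03],[0,0,0]],[0,[0,0,-0.01],[0,0,0]],[0,[0,0,0],[0,0,0]]]'
```

```text
[0.5719 0.0161 0.034 ] [array([0.609 , 0.2086]), array([ 0.59  , -0.1813])] [array([0.4897, 0.0828])]
board [0.6525 0.2899]
board [0.4    0.2724]
tray [ 0.6413 -0.2955]
tray [ 0.3904 -0.2833]
mill [0.491  0.0807 0.168 ] shaker [ 0.4984 -0.0574  0.089 ]
t: 3.22
ee_pos: [0.492, 0.0813, 0.1195]
tcp_rot: [-3.142, 0.001, -0.001]
force: [-0.0, 0.4, -1.0]
width: 0.0852
finger_force: 0.0
```

```bash
python3 -m jog '[[1,[0,0,0],[0,0,0]],[1,[0,0,0],[0,0,0]],[1,[0,0,0],[0,0,0]],[1,[0,0,0],[0,0,0]],[1,[0,0,0],[0,0,0]],[1,[0,0,0],[0,0,0]]]'
```

```text
t: 3.98
ee_pos: [0.4929, 0.0818, 0.1211]
tcp_rot: [3.141, -0.002, 0.0]
force: [-0.8, -0.8, 6.4]
width: 0.0378
finger_force: 54.3
```

Width 38 mm with an upward push means the pads sit too high on the head, so I'll regrip lower.

```bash
python3 -m jog '[[0,[0,0,0],[0,0,0]],[0,[0,0,0],[0,0,0]],[0,[0,0,0],[0,0,0]],[0,[0,0,-0.009],[0,0,0]],[0,[0,0,0],[0,0,0]],[1,[0,0,0],[0,0,0]],[1,[0,0,0],[0,0,0]],[1,[0,0,0],[0,0,0]],[1,[0,0,0],[0,0,0]],[1,[0,0,0],[0,0,0]]]'
python3 -c "
from h import *
snap('wrist','w2.png')"
```

```text
t: 5.22
ee_pos: [0.4924, 0.0818, 0.1114]
tcp_rot: [3.141, -0.001, -0.0]
force: [-0.8, -1.2, 6.1]
width: 0.0453
finger_force: 60.6
```

View pics/w2.png

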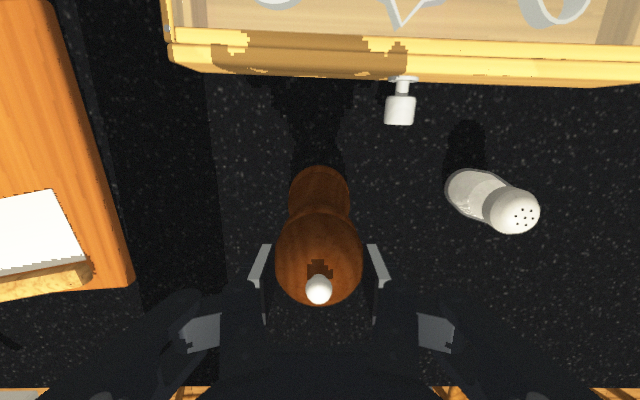

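The grip is seated: head between the pads, 45 mm wide, nut at (318,290). Lift and carry to the tray.

```bash
python3 -m jog '[[1,[0,0,0.02],[0,0,0]],[1,[0,0,0.035],[0,0,0]],[1,[0,0,0.035],[0,0,0]],[1,[0,0,0.025],[0,0,0]],[1,[0.004,-0.02,0],[0,0,0]],[1,[0.006,-0.03,0],[0,0,0]],[1,[0.008,-0.043,0],[0,0,0]],[1,[0.008,-0.045,0],[0,0,0]],[1,[0.008,-0.045,0],[0,0,0]],[1,[0.008,-0.045,0],[0,0,0]],[1,[0.008,-0.045,0],[0,0,0]],[1,[0.008,-0.045,0],[0,0,0]],[1,[0.008,-0.045,0],[0,0,0]],[1,[0.006,-0.043,0],[0,0,0]],[1,[0.004,-0.03,0],[0,0,0]],[1,[0,-0.02,0],[0,0,0]],[1,[0,0,0],[0,0,0]]]'
```

```text
t: 7.4
ee_pos: [0.5674, -0.3748, 0.2247]
tcp_rot: [-3.14, 0.001, -0.002]
force: [0.6, 0.7, -3.0]
width: 0.0453
finger_force: 62.4
```

```bash
python3 -m jog '[[1,[0,0,-0.03],[0,0,0]],[1,[0,0,-0.035],[0,0,0]],[1,[0,0,-0.025],[0,0,0]],[1,[0,0,-0.012],[0,0,0]],[1,[0,0,-0.005],[0,0,0]],[1,[0,0,-0.002],[0,0,0]],[1,[0,0,0],[0,0,0]],[1,[0,0,0],[0,0,0]]]'
python3 -c "
from h import *
snap('side','s2.png')"
```

```text
t: 8.4
ee_pos: [0.5685, -0.3745, 0.1176]
tcp_rot: [3.141, -0.001, -0.0]
force: [-0.3, -0.8, -2.2]
width: 0.0453
finger_force: 62.4
```

Not on the tray yet; lower a little more and watch the force.

```bash
python3 -m jog '[[1,[0,0,-0.002],[0,0,0]],[1,[0,0,0],[0,0,0]],[1,[0,0,0],[0,0,0]]]'; python3 -m jog '[[1,[0,0,-0.002],[0,0,0]],[1,[0,0,0],[0,0,0]],[1,[0,0,0],[0,0,0]]]'
```

```text
t: 8.82
ee_pos: [0.5681, -0.3741, 0.1147]
tcp_rot: [-3.141, 0.0, -0.0]
force: [-0.1, -0.4, -2.1]
width: 0.0452
finger_force: 62.4
t: 9.2
ee_pos: [0.5686, -0.3743, 0.1146]
tcp_rot: [3.141, -0.001, -0.0]
force: [-2.0, 1.1, 5.8]
width: 0.0454
finger_force: 63.2
```

Contact with the tray. Release, rise, and go to the shaker.

```bash
python3 -m jog '[[0,[0,0,0],[0,0,0]],[0,[0,0,0],[0,0,0]],[0,[0,0,0],[0,0,0]],[0,[0,0,0.03],[0,0,0]],[0,[0,0,0.05],[0,0,0]],[0,[0,0,0.03],[0,0,0]],[0,[-0.01,0.04,0],[0,0,0]],[0,[-0.01,0.045,0],[0,0,0]],[0,[-0.01,0.045,0],[0,0,0]],[0,[-0.01,0.045,0],[0,0,0]],[0,[-0.01,0.045,0],[0,0,0]],[0,[-0.01,0.045,0],[0,0,0]],[0,[-0.01,0.04,0],[0,0,0]],[0,[0,0.012,0],[0,0,0]],[0,[0,0,0],[0,0,0]]]'
```

```text
t: 11.08
ee_pos: [0.4988, -0.0571, 0.223]
tcp_rot: [3.141, -0.001, 0.001]
force: [0.3, 0.1, -0.1]
width: 0.0853
finger_force: 0.0
```

```bash
python3 -c "
from h import *
c=snap('wrist','w3.png');print(proj(c,[.498,-.058,.088]),manip.state()['ee_pos']);a=cv2.imread('pics/w3.png');b=cv2.imread('pics/side0.png');c=snap('side','s3.png');s=cv2.imread('pics/s3.png')
cv2.imwrite('pics/m3.png',cv2.resize(np.vstack([a,s]),None,fx=.75,fy=.75))"
```

```text
[320.02341012 186.65451038] [ 0.49900818 -0.05783168  0.22292513]
```

View pics/m3.png

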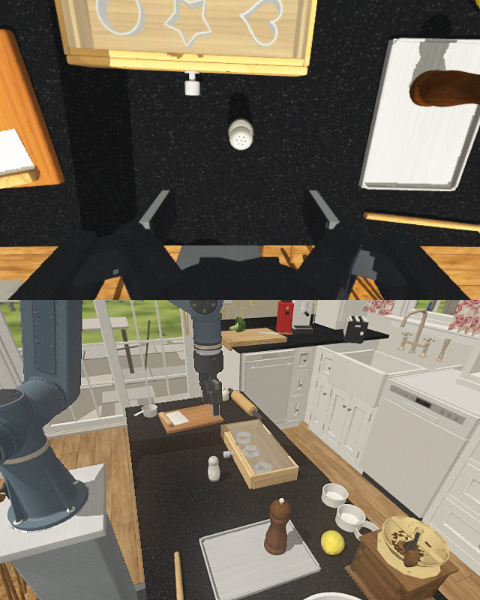

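The mill stands upright on the tray, and the shaker is at (321,188), within 1–2 px of prediction. Descend and grip it.

```bash
python3 -m jog '[[0,[0,0,-0.04],[0,0,0]],[0,[0,0,-0.045],[0,0,0]],[0,[0,0,-0.04],[0,0,0]],[0,[0,0,-0.035],[0,0,0]],[0,[0,0,-0.025],[0,0,0]],[0,[0,0,-0.008],[0,0,0]],[0,[0,0,0],[0,0,0]],[1,[0,0,0],[0,0,0]],[1,[0,0,0],[0,0,0]],[1,[0,0,0],[0,0,0]],[1,[0,0,0],[0,0,0]],[1,[0,0,0],[0,0,0]]]'
```

```text
t: 12.68
ee_pos: [0.4988, -0.0573, 0.0307]
tcp_rot: [3.141, -0.002, -0.0]
force: [-0.5, -0.9, 5.6]
width: 0.0319
finger_force: 56.7
```

```bash
python3 -c "
from h import *
c=snap('wrist','w4.png');a=cv2.imread('pics/w4.png')[130:400,160:480];s=snap('side','s4.png');s=cv2.imread('pics/s4.png')[110:300,170:400]
cv2.imwrite('pics/m4.png',np.hstack([cv2.resize(a,(400,337)),cv2.resize(s,(400,337))]))"
```

```text
(no output)
```

View pics/m4.png

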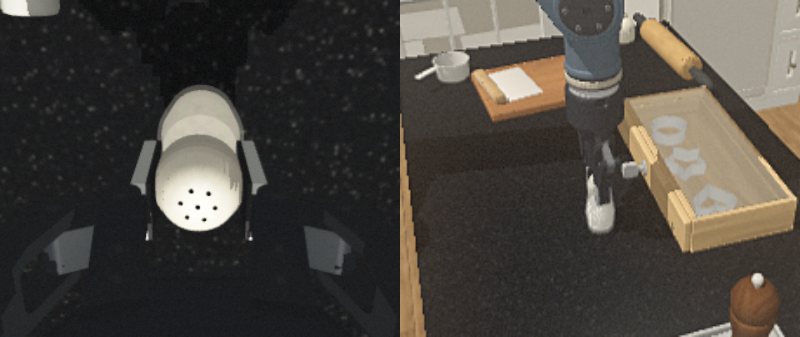

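Width 32 mm means the pads are on the cap. Open, go lower, regrip.

```bash
python3 -m jog '[[0,[0,0,0],[0,0,0]],[0,[0,0,0],[0,0,0]],[0,[0,0,0],[0,0,0]],[0,[0,0,-0.009],[0,0,0]],[0,[0,0,0],[0,0,0]],[1,[0,0,0],[0,0,0]],[1,[0,0,0],[0,0,0]],[1,[0,0,0],[0,0,0]],[1,[0,0,0],[0,0,0]],[1,[0,0,0],[0,0,0]]]'
```

```text
t: 14.02
ee_pos: [0.4983, -0.0572, 0.0213]
tcp_rot: [3.141, -0.001, -0.0]
force: [-0.6, -0.7, 5.2]
width: 0.0333
finger_force: 59.1
```

```bash
python3 -m jog '[[1,[0,0,0.01],[0,0,0]],[1,[0,0,0.02],[0,0,0]],[1,[0,0,0.02],[0,0,0]],[1,[0,0,0],[0,0,0]]]'
python3 -c "
from h import *
c=snap('wrist','w5.png');a=cv2.imread('pics/w5.png')[130:400,160:480];s=snap('side','s5.png');s=cv2.imread('pics/s5.png')[110:300,170:400]
cv2.imwrite('pics/m5.png',np.hstack([cv2.resize(a,(400,337)),cv2.resize(s,(400,337))]))"
```

```text
t: 14.52
ee_pos: [0.4992, -0.0574, 0.072]
tcp_rot: [3.14, -0.003, -0.0]
force: [0.0, -0.4, -1.3]
width: 0.0335
finger_force: 59.5
```

View pics/m5.png

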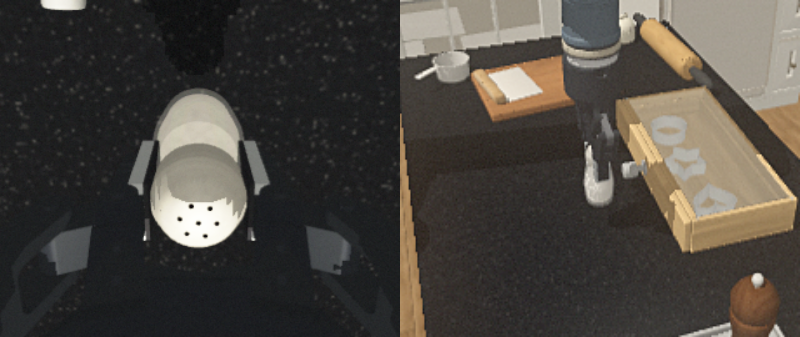

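The shaker is lifted and held upright between the pads. Carry it to the tray.

```bash
python3 -m jog '[[1,[-0.004,-0.02,0],[0,0,0]],[1,[-0.005,-0.035,0],[0,0,0]],[1,[-0.006,-0.042,0],[0,0,0]],[1,[-0.006,-0.042,0],[0,0,0]],[1,[-0.006,-0.042,0],[0,0,0]],[1,[-0.006,-0.042,0],[0,0,0]],[1,[-0.006,-0.042,0],[0,0,0]],[1,[-0.006,-0.03,0],[0,0,0]],[1,[-0.005,-0.02,0],[0,0,0]],[1,[0,-0.004,0],[0,0,0]],[1,[0,0,-0.02],[0,0,0]],[1,[0,0,-0.015],[0,0,0]],[1,[0,0,-0.008],[0,0,0]],[1,[0,0,-0.003],[0,0,0]],[1,[0,0,0],[0,0,0]]]'; python3 -m jog '[[1,[0,0,-0.002],[0,0,0]],[1,[0,0,0],[0,0,0]],[1,[0,0,0],[0,0,0]]]'
```

```text
t: 16.5
ee_pos: [0.4484, -0.376, 0.0249]
tcp_rot: [3.141, -0.0, 0.0]
force: [0.9, 0.2, -0.7]
width: 0.0337
finger_force: 59.5
t: 16.88
ee_pos: [0.4487, -0.3765, 0.0244]
tcp_rot: [3.14, -0.001, -0.0]
force: [-0.6, 1.9, 6.8]
width: 0.0337
finger_force: 60.7
```

```bash
python3 -m jog '[[0,[0,0,0],[0,0,0]],[0,[0,0,0],[0,0,0]],[0,[0,0,0],[0,0,0]],[0,[0,0,0.03],[0,0,0]],[0,[0,0,0.05],[0,0,0]],[0,[0,0,0.02],[0,0,0]],[0,[0,0.04,0],[0,0,0]],[0,[0,0.045,0],[0,0,0]],[0,[0,0.045,0],[0,0,0]],[0,[0.018,0.045,0],[0,0,0]],[0,[0.02,0.045,0],[0,0,0]],[0,[0.02,0.045,0],[0,0,0]],[0,[0.02,0.045,0],[0,0,0]],[0,[0.02,0.045,0],[0,0,0]],[0,[0.02,0.038,0],[0,0,0]],[0,[0,0,0],[0,0,0]]]'
python3 -c "
from h import *
c=snap('wrist','w6.png');print(proj(c,[.572,.016,.032]),manip.state()['ee_pos']);a=cv2.imread('pics/w6.png');s=snap('side','s6.png');s=cv2.imread('pics/s6.png')
cv2.imwrite('pics/m6.png',cv2.resize(np.vstack([a,s]),None,fx=.75,fy=.75))"
```

```text
t: 18.88
ee_pos: [0.5673, 0.0195, 0.1226]
tcp_rot: [-3.141, -0.001, 0.004]
force: [-0.2, -1.1, -0.9]
width: 0.0855
finger_force: 0.0
[323.11167918 192.39708585] [0.56625376 0.01811822 0.12244781]
```

View pics/m6.png

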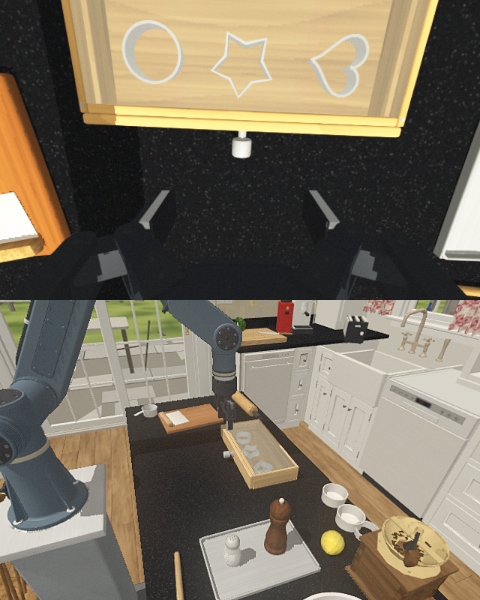

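Both mills stand upright on the tray; the knob is at wrist (322,196) and the box yaw is about -2.3°. Descend, pinch the knob, and pull.

```bash
python3 -m jog '[[0,[0.002,-0.001,-0.03],[0,0,0]],[0,[0.001,-0.001,-0.035],[0,0,0]],[0,[0,0,-0.03],[0,0,0]],[0,[0,0,-0.015],[0,0,0]],[0,[0,0,-0.004],[0,0,0]],[0,[0,0,0],[0,0,0]],[1,[0,0,0],[0,0,0]],[1,[0,0,0],[0,0,0]],[1,[0,0,0],[0,0,0]],[1,[0,0,0],[0,0,0]],[1,[0,0,0],[0,0,0]],[1,[0,0,0],[0,0,0]]]'
```

```text
t: 20.48
ee_pos: [0.5693, 0.0168, 0.0098]
tcp_rot: [-3.139, -0.001, -0.003]
force: [-1.1, 5.1, 6.4]
width: 0.0201
finger_force: 58.5
```

```bash
python3 -m jog '[[1,[-0.005,0,0],[0,0,0]],[1,[-0.01,0,0],[0,0,0]],[1,[-0.012,0.001,0],[0,0,0]],[1,[-0.012,0,0],[0,0,0]],[1,[-0.012,0.001,0],[0,0,0]],[1,[-0.012,0,0],[0,0,0]],[1,[-0.012,0.001,0],[0,0,0]],[1,[-0.012,0,0],[0,0,0]],[1,[-0.012,0.001,0],[0,0,0]],[1,[-0.01,0,0],[0,0,0]],[1,[-0.007,0,0],[0,0,0]],[1,[-0.002,0,0],[0,0,0]],[1,[0,0,0],[0,0,0]]]'
```

```text
t: 22.1
ee_pos: [0.4508, 0.0214, 0.0097]
tcp_rot: [-3.139, -0.0, -0.004]
force: [1.5, 13.5, 9.5]
width: 0.0204
finger_force: 59.9
```

Pulled about 119 mm. Release and look for the round cutter.

```bash
python3 -m jog '[[0,[0,0,0],[0,0,0]],[0,[0,0,0],[0,0,0]],[0,[0,0,0],[0,0,0]],[0,[0,0,0.04],[0,0,0]],[0,[0,0,0.05],[0,0,0]],[0,[0,0,0.05],[0,0,0]],[0,[0.02,0.04,0.01],[0,0,0]],[0,[0.02,0.04,0],[0,0,0]],[0,[0,0.02,0],[0,0,0]],[0,[0,0,0],[0,0,0]],[0,[0,0,0],[0,0,0]]]'
python3 -c "
from h import *
np.set_printoptions(precision=4,suppress=True)
c=snap('wrist','w7.png');print(manip.state()['ee_pos'],proj(c,[.553,.121,.034]))
snap('top','t7.png')"
```

```text
t: 23.48
ee_pos: [0.4906, 0.1182, 0.1584]
tcp_rot: [3.141, 0.001, -0.001]
force: [-0.0, 0.0, -1.0]
width: 0.0855
finger_force: 0.0
[0.4907 0.118  0.1585] [316.3433 126.1861]
```

View pics/w7.png

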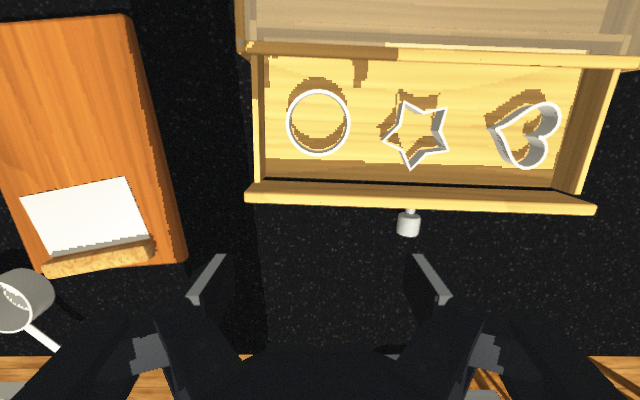

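The round cutter is centred at (318,122), with the left wall close at x≈263 and the star's tip at (380,132). Gripping at 45° gives the most clearance.

```bash
python3 - <<'E'
from h import *
np.set_printoptions(precision=4,suppress=True)
c=snap("wrist")
print("round",onz(c,318.5,122.5,.034)); print("knob",onz(c,409,226,.032))
for p in((131,15),(187,262),(45,275)):print("board",onz(c,*p,.018)[:2])
g=c["color"].astype(int)
for a,b in(((250,192),(592,212)),):
  p,q=onz(c,*a,.058),onz(c,*b,.058);print("front",p,q,np.degrees(np.arctan2(*(p-q)[:2])))
E
python3 -m jog '[[0.1,[0,0,0],[0,0,10]],[0.1,[0.02,0,0],[0,0,10]],[0.1,[0.02,0,0],[0,0,10]],[0.1,[0.01,0,0],[0,0,10]],[0.1,[0,0,0],[0,0,5]],[0.1,[0,0,0],[0,0,0]]]'
```

```text
round [0.5567 0.1185 0.034 ]
knob [0.4476 0.02   0.032 ]
board [0.6515 0.2915]
board [0.3965 0.275 ]
board [0.3799 0.4458]
front [0.4932 0.1844 0.058 ] [ 0.4726 -0.1466  0.058 ] 3.553757636803099
t: 24.38
ee_pos: [0.541, 0.1181, 0.1585]
tcp_rot: [-3.141, 0.0, 0.783]
force: [0.4, -1.1, 1.3]
width: 0.0769
finger_force: 0.0
```

```bash
python3 -m jog '[[0.1,[0.016,0,-0.03],[0,0,0]],[0.1,[0,0,-0.04],[0,0,0]],[0.1,[0,0,-0.035],[0,0,0]],[0.1,[0,0,-0.025],[0,0,0]],[0.1,[0,0,-0.012],[0,0,0]],[0.1,[0,0,-0.006],[0,0,0]],[0.1,[0,0,-0.002],[0,0,0]],[0.1,[0,0,0],[0,0,0]]]'
```

```text
t: 25.38
ee_pos: [0.5577, 0.1189, 0.0095]
tcp_rot: [3.141, -0.001, 0.785]
force: [0.3, 0.1, 0.3]
width: 0.0768
finger_force: 0.0
```

```bash
python3 -m jog '[[1,[0,0,0],[0,0,0]],[1,[0,0,0],[0,0,0]],[1,[0,0,0],[0,0,0]],[1,[0,0,0],[0,0,0]],[1,[0,0,0.02],[0,0,0]],[1,[0,0,0.04],[0,0,0]],[1,[0,0,0.03],[0,0,0]],[1,[0,0,0],[0,0,0]]]'
python3 -c "
from h import *
c=snap('wrist','w8.png')"
```

```text
t: 26.38
ee_pos: [0.5591, 0.119, 0.1013]
tcp_rot: [3.137, -0.004, 0.785]
force: [0.6, -0.5, -0.6]
width: -0.0001
finger_force: 0.0
```

View pics/w8.png

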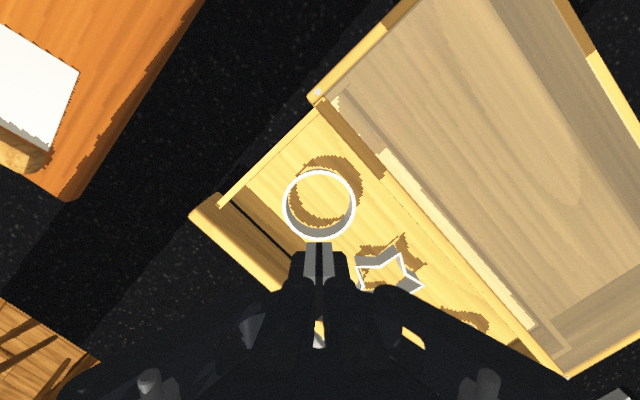

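The grasp missed: the fingers are shut and empty, and the ring is still in the drawer at (318,205). I'll locate it again, with the star visible at (390,272).

```bash
python3 - <<'E'
from h import *
np.set_printoptions(precision=4,suppress=True)
c=snap("wrist")
print("round",onz(c,318.5,204.5,.034),"star tips",onz(c,424,287,.034),onz(c,357,262,.034),manip.state()["ee_pos"])
E
python3 -m jog '[[0.1,[0,0,0.03],[0,0,0]],[0.1,[-0.03,0,0.03],[0,0,0]],[0.1,[-0.03,0,0],[0,0,0]],[0.1,[0,0,0],[0,0,0]]]'
python3 -c "
from h import *
c=snap('wrist','w9.png')"
```

```text
round [0.5581 0.1208 0.034 ] star tips [ 0.5705 -0.0048  0.034 ] [0.5442 0.0579 0.034 ] [0.5567 0.1189 0.0986]
t: 26.98
ee_pos: [0.4937, 0.119, 0.1575]
tcp_rot: [-3.138, 0.004, 0.785]
force: [0.2, 0.0, -0.4]
width: 0.0722
finger_force: 0.0
```

View pics/w9.png

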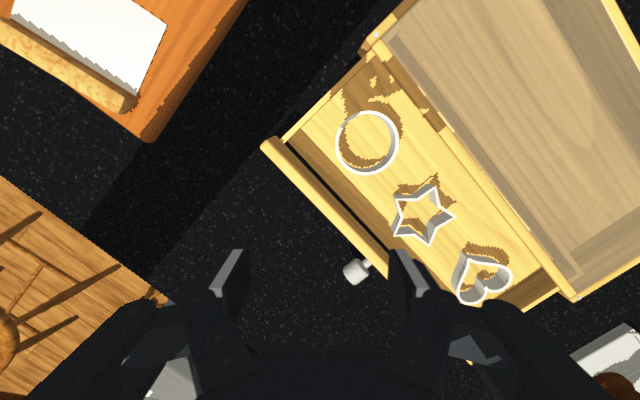

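The ring still lies flat at (367,142), so the fingers closed above it. I'll check numerically where the fingertips really are, using the shut fingers at row 243 of the previous picture.

```bash
python3 - <<'E'
from h import *
np.set_printoptions(precision=4,suppress=True)
c=manip.read_camera("wrist");M=np.linalg.inv(np.array(c["mount"]));c["R"]=M[:3,:3];c["t"]=M[:3,3]
print(np.array(c["mount"]))
for z in(0,-.01,-.02,-.03,-.04):print(z,"shut",proj(c,[0,0,z]),"x+.011",proj(c,[.011,0,z]),"open R",proj(c,[0,.0425,z]),proj(c,[.011,.0425,z]))
print(onz(snap("wrist"),367,142,.034))
E
```

```text
[[ 0.0003 -0.9562 -0.2927  0.0745]
 [ 1.      0.0004 -0.0004 -0.0009]
 [ 0.0005 -0.2927  0.9562 -0.1677]
 [ 0.      0.      0.      1.    ]]
0 shut [320.2149 237.7482] x+.011 [320.2481 221.393 ] open R [387.6852 237.8044] [388.9254 221.4374]
-0.01 shut [320.2933 244.5975] x+.011 [320.3297 227.4465] open R [391.5119 244.6641] [392.8923 227.4996]
-0.02 shut [320.3808 252.2521] x+.011 [320.4211 234.2251] open R [395.7903 252.3318] [397.3363 234.2894]
-0.03 shut [320.4794 260.8631] x+.011 [320.5242 241.8677] open R [400.6058 260.9599] [402.3494 241.9465]
-0.04 shut [320.5911 270.6226] x+.011 [320.6414 250.5513] open R [406.0669 270.7416] [408.0487 250.6493]
[0.5645 0.1197 0.034 ]
```

The real fingertips stand about 30 mm behind the stated TCP, which also explains the narrow grips on the knob and cap. I'll go correspondingly lower, watching the force.

```bash
python3 -m jog '[[0.1,[0.031,0.001,0],[0,0,0]],[0.1,[0.031,0,-0.03],[0,0,0]],[0.1,[0,0,-0.04],[0,0,0]],[0.1,[0,0,-0.035],[0,0,0]],[0.1,[0,0,-0.03],[0,0,0]],[0.1,[0,0,-0.018],[0,0,0]],[0.1,[0,0,-0.006],[0,0,0]],[0.1,[0,0,-0.002],[0,0,0]],[0.1,[0,0,0],[0,0,0]]]'; python3 -m jog '[[0.1,[0,0,-0.003],[0,0,0]],[0.1,[0,0,-0.003],[0,0,0]],[0.1,[0,0,0],[0,0,0]]]'
```

```text
t: 28.25
ee_pos: [0.5599, 0.12, -0.0014]
tcp_rot: [3.14, -0.001, 0.785]
force: [0.2, -0.1, 0.6]
width: 0.077
finger_force: 0.0
t: 28.62
ee_pos: [0.559, 0.1199, -0.0083]
tcp_rot: [-3.141, 0.0, 0.785]
force: [0.5, 0.1, 0.0]
width: 0.0766
finger_force: 0.0
```

```bash
python3 -m jog '[[0.1,[0,0,-0.003],[0,0,0]],[0.1,[0,0,-0.002],[0,0,0]],[0.1,[0,0,0],[0,0,0]]]'; python3 -m jog '[[0.1,[0,0,-0.002],[0,0,0]],[0.1,[0,0,-0.002],[0,0,0]],[0.1,[0,0,0],[0,0,0]]]';python3 -m jog '[[1,[0,0,0],[0,0,0]],[1,[0,0,0],[0,0,0]],[1,[0,0,0],[0,0,0]],[1,[0,0,0],[0,0,0]]]'
```

```text
t: 29.0
ee_pos: [0.5589, 0.1199, -0.0135]
tcp_rot: [-3.141, 0.0, 0.785]
force: [1.0, 0.5, -0.7]
width: 0.0766
finger_force: 0.0
t: 29.38
ee_pos: [0.5589, 0.1199, -0.0175]
tcp_rot: [-3.141, 0.0, 0.785]
force: [0.5, 1.1, -0.8]
width: 0.0765
finger_force: 0.0
t: 29.88
ee_pos: [0.5599, 0.12, -0.0167]
tcp_rot: [3.141, -0.001, 0.785]
force: [0.5, 0.3, 4.9]
width: 0.0607
finger_force: 67.8
```

Gripped. Lift and carry to the board.

```bash
python3 -m jog '[[1,[0,0,0.01],[0,0,0]],[1,[0,0,0.03],[0,0,0]],[1,[0,0,0.04],[0,0,0]],[1,[0,0,0.015],[0,0,0]],[1,[0,0.02,0],[0,0,0]],[1,[0.002,0.035,0],[0,0,0]],[1,[0.002,0.042,0],[0,0,0]],[1,[0.002,0.042,0],[0,0,0]],[1,[0.001,0.042,0],[0,0,0]],[1,[0,0.038,0],[0,0,0]],[1,[0,0.028,0],[0,0,0]],[1,[0,0.012,0],[0,0,0]],[1,[0,0,-0.03],[0,0,0]],[1,[0,0,-0.03],[0,0,0]],[1,[0,0,-0.015],[0,0,0]],[1,[0,0,-0.007],[0,0,0]],[1,[0,0,-0.003],[0,0,0]],[1,[0,0,0],[0,0,0]]]'; python3 -m jog '[[1,[0,0,-0.002],[0,0,0]],[1,[0,0,0],[0,0,0]]]';python3 -m jog '[[1,[0,0,-0.002],[0,0,0]],[1,[0,0,0],[0,0,0]]]'
```

```text
t: 32.12
ee_pos: [0.5667, 0.3791, -0.0066]
tcp_rot: [3.141, -0.001, 0.785]
force: [1.5, 0.5, -0.0]
width: 0.0606
finger_force: 64.9
t: 32.38
ee_pos: [0.5663, 0.379, -0.0088]
tcp_rot: [3.141, -0.001, 0.785]
force: [-0.0, -0.3, 0.5]
width: 0.0606
finger_force: 64.9
t: 32.62
ee_pos: [0.5664, 0.3791, -0.0106]
tcp_rot: [3.141, -0.001, 0.785]
force: [-0.3, -1.2, 4.2]
width: 0.0609
finger_force: 67.0
```

```bash
python3 -m jog '[[0,[0,0,0],[0,0,0]],[0,[0,0,0],[0,0,0]],[0,[0,0,0],[0,0,0]],[0,[0,0,0.02],[0,0,0]],[0,[0,0,0.05],[0,0,0]],[0,[0,0,0.05],[0,0,0]],[0,[-0.012,-0.036,0],[0,0,-9]],[0,[-0.012,-0.04,0],[0,0,-9]],[0,[-0.012,-0.04,0],[0,0,-9]],[0,[-0.012,-0.04,0],[0,0,-9]],[0,[-0.012,-0.04,0],[0,0,-9]],[0,[-0.012,-0.04,0],[0,0,0]],[0,[-0.012,-0.04,0],[0,0,0]],[0,[-0.012,-0.04,0],[0,0,0]],[0,[-0.012,-0.03,0],[0,0,0]],[0,[-0.01,-0.012,0],[0,0,0]],[0,[0,0,0],[0,0,0]],[0,[0,0,0],[0,0,0]]]'
python3 - <<'E'
from h import *
np.set_printoptions(precision=4,suppress=True)
c=snap("wrist","w10.png");s=manip.state();print(s["ee_pos"],s["tcp_rot"],proj(c,[.448,.021,.032]))
T=snap("top","t10.png");S=snap("side","s10.png")
print(proj(T,[.567,.379,.04]),proj(S,[.567,.379,.04]))
w=c["color"]; t=cv2.resize(T["color"][180:340,130:290],(400,400));
cv2.imwrite("pics/m10.png",np.hstack([cv2.resize(w,(400,250)).repeat(1,0),cv2.resize(t,(250,250))])[:,:,::-1])
E
```

```text
t: 34.88
ee_pos: [0.4488, 0.0216, 0.1091]
tcp_rot: [-3.142, -0.001, 0.0]
force: [-0.4, -0.3, -1.0]
width: 0.0857
finger_force: 0.0
[0.4488 0.0217 0.109 ] [ 3.1416 -0.0011  0.0009] [319.9446 202.3399]
[181.5253 270.2385] [266.5865 145.9091]
```

View pics/m10.png

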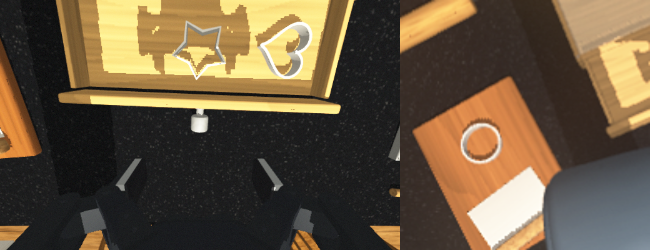

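The ring lies flat on the clear half of the board at top px (182,271), as predicted, and the star and heart are in the drawer. Next I pinch the knob properly low and push the drawer shut.

```bash
python3 -m jog '[[0,[0,-0.001,-0.035],[0,0,0]],[0,[0,0,-0.035],[0,0,0]],[0,[0,0,-0.028],[0,0,0]],[0,[0,0,-0.014],[0,0,0]],[0,[0,0,-0.004],[0,0,0]],[0,[0,0,0],[0,0,0]],[1,[0,0,0],[0,0,0]],[1,[0,0,0],[0,0,0]],[1,[0,0,0],[0,0,0]],[1,[0,0,0],[0,0,0]],[1,[0,0,0],[0,0,0]],[1,[0,0,0],[0,0,0]]]'
```

```text
t: 36.52
ee_pos: [0.4478, 0.0215, -0.0065]
tcp_rot: [-3.14, -0.0, -0.003]
force: [0.1, 10.3, 8.5]
width: 0.0221
finger_force: 58.3
```

```bash
python3 -m jog '[[1,[0.005,0.001,0],[0,0,0]],[1,[0.01,0,0],[0,0,0]],[1,[0.012,-0.001,0],[0,0,0]],[1,[0.012,0,0],[0,0,0]],[1,[0.012,-0.001,0],[0,0,0]],[1,[0.012,-0.001,0],[0,0,0]],[1,[0.012,-0.001,0],[0,0,0]],[1,[0.012,0,0],[0,0,0]],[1,[0.012,-0.001,0],[0,0,0]],[1,[0.01,0,0],[0,0,0]],[1,[0.006,0,0],[0,0,0]],[1,[0,0,0],[0,0,0]]]'; python3 -m jog '[[1,[0.003,0,0],[0,0,0]],[1,[0,0,0],[0,0,0]],[1,[0,0,0],[0,0,0]]]'
```

```text
t: 38.02
ee_pos: [0.5634, 0.017, -0.0065]
tcp_rot: [-3.14, -0.001, -0.002]
force: [-0.2, 3.7, 4.8]
width: 0.0222
finger_force: 58.7
t: 38.4
ee_pos: [0.5633, 0.017, -0.0065]
tcp_rot: [-3.14, 0.005, -0.002]
force: [-4.2, 2.0, 9.7]
width: 0.0218
finger_force: 59.2
```

```bash
python3 -m jog '[[1,[0.003,0,0],[0,0,0]],[1,[0,0,0],[0,0,0]],[1,[0,0,0],[0,0,0]]]'; python3 -m jog '[[1,[0.003,0,0],[0,0,0]],[1,[0,0,0],[0,0,0]],[1,[0,0,0],[0,0,0]]]'
```

```text
t: 38.78
ee_pos: [0.5631, 0.017, -0.0065]
tcp_rot: [-3.14, 0.012, -0.001]
force: [-9.8, -0.0, 14.2]
width: 0.0219
finger_force: 59.7
t: 39.15
ee_pos: [0.5629, 0.0171, -0.0065]
tcp_rot: [-3.139, 0.018, -0.001]
force: [-14.4, -1.4, 18.0]
width: 0.0217
finger_force: 60.2
```

The tip is held by the drawer stop (14 N, no motion), so the drawer is home. Back off the load, release, and head for the shaker.

```bash
python3 -m jog '[[1,[-0.008,0,0],[0,0,0]],[0,[0,0,0],[0,0,0]],[0,[0,0,0],[0,0,0]],[0,[0,0,0],[0,0,0]],[0,[-0.005,0,0.03],[0,0,0]],[0,[-0.02,0,0.05],[0,0,0]],[0,[-0.02,-0.03,0.05],[0,0,0]],[0,[-0.02,-0.04,0],[0,0,0]],[0,[-0.02,-0.045,0],[0,0,0]],[0,[-0.02,-0.045,0],[0,0,0]],[0,[-0.011,-0.045,0],[0,0,0]],[0,[0,-0.045,0],[0,0,0]],[0,[0,-0.045,0],[0,0,0]],[0,[0,-0.04,0],[0,0,0]],[0,[0,-0.035,0],[0,0,0]],[0,[0,-0.023,0],[0,0,0]],[0,[0,0,0],[0,0,0]],[0,[0,0,0],[0,0,0]]]'
python3 - <<'E'
from h import *
np.set_printoptions(precision=4,suppress=True)
c=snap("wrist","w11.png");s=manip.state();print(s["ee_pos"],s["tcp_rot"],"shaker exp",proj(c,[.4487,-.3765,.091]))
T=snap("top","t11.png");S=snap("side","s11.png")
# drawer check: best sub-shift of front/knob patch between start and now (top view, side view)
for n,a,b,(x0,y0,x1,y1) in(("top",cv2.imread("pics/top0.png"),T["color"][:,:,::-1],(300,192,325,218)),("side",cv2.imread("pics/side0.png"),S["color"][:,:,::-1],(295,195,318,216))):
    p=a[y0:y1,x0:x1];r=cv2.matchTemplate(np.ascontiguousarray(b[y0-20:y1+20,x0-20:x1+20]),p,cv2.TM_CCOEFF_NORMED);_,m,_,l=cv2.minMaxLoc(r);print(n,m,l[0]-20,l[1]-20)
print("px per 6mm top",proj(T,[.579,.016,.032])-proj(T,[.573,.016,.032]))
print("px per 6mm side",proj(S,[.579,.016,.032])-proj(S,[.573,.016,.032]))
E
```

```text
t: 41.4
ee_pos: [0.4477, -0.3754, 0.1223]
tcp_rot: [-3.14, 0.001, 0.0]
force: [0.5, 0.8, 0.4]
width: 0.0852
finger_force: 0.0
[ 0.4478 -0.3752  0.1225] [-3.1398  0.0011  0.0007] shaker exp [321.0213 218.029 ]
top 0.9827793836593628 0 0
side 0.5468272566795349 -17 15
px per 6mm top [-1.0194 -2.0318]
px per 6mm side [ 2.0804 -0.4365]
```

The top-view match shows zero shift of the knob from the start (score 0.98), so the drawer is home. Grip the shaker.

```bash
python3 -m jog '[[0,[0.001,-0.001,-0.03],[0,0,0]],[0,[0,0,-0.035],[0,0,0]],[0,[0,0,-0.022],[0,0,0]],[0,[0,0,-0.009],[0,0,0]],[0,[0,0,-0.002],[0,0,0]],[0,[0,0,0],[0,0,0]],[1,[0,0,0],[0,0,0]],[1,[0,0,0],[0,0,0]],[1,[0,0,0],[0,0,0]],[1,[0,0,0],[0,0,0]],[1,[0,0,0],[0,0,0]]]'
```

```text
t: 42.92
ee_pos: [0.4493, -0.378, 0.0256]
tcp_rot: [3.141, -0.0, -0.0]
force: [-0.2, 1.3, 6.6]
width: 0.0331
finger_force: 59.0
```

```bash
python3 -m jog '[[1,[0,0,0.015],[0,0,0]],[1,[0,0,0.025],[0,0,0]],[1,[0,0,0.015],[0,0,0]],[1,[0.003,0.02,0],[0,0,0]],[1,[0.005,0.035,0],[0,0,0]],[1,[0.006,0.042,0],[0,0,0]],[1,[0.006,0.042,0],[0,0,0]],[1,[0.006,0.042,0],[0,0,0]],[1,[0.006,0.042,0],[0,0,0]],[1,[0.006,0.042,0],[0,0,0]],[1,[0.006,0.032,0],[0,0,0]],[1,[0.005,0.018,0],[0,0,0]],[1,[0.001,0.005,0],[0,0,0]],[1,[0,0,-0.02],[0,0,0]],[1,[0,0,-0.02],[0,0,0]],[1,[0,0,-0.01],[0,0,0]],[1,[0,0,-0.004],[0,0,0]],[1,[0,0,0],[0,0,0]],[1,[0,0,0],[0,0,0]]]'
```

```text
t: 45.3
ee_pos: [0.4995, -0.0583, 0.0262]
tcp_rot: [3.141, -0.001, -0.0]
force: [-0.2, 0.2, -1.3]
width: 0.0334
finger_force: 59.4
```

```bash
python3 -m jog '[[1,[0,0.001,-0.002],[0,0,0]],[1,[0,0,0],[0,0,0]]]'; python3 -m jog '[[1,[0,0,-0.002],[0,0,0]],[1,[0,0,0],[0,0,0]],[1,[0,0,0],[0,0,0]]]'
```

```text
t: 45.55
ee_pos: [0.4992, -0.057, 0.0239]
tcp_rot: [3.142, -0.0, -0.0]
force: [-0.7, -0.2, -1.6]
width: 0.0333
finger_force: 59.4
t: 45.92
ee_pos: [0.4995, -0.057, 0.0225]
tcp_rot: [3.141, -0.001, -0.0]
force: [-0.9, 0.7, 5.4]
width: 0.0332
finger_force: 60.5
```

```bash
python3 -m jog '[[0,[0,0,0],[0,0,0]],[0,[0,0,0],[0,0,0]],[0,[0,0,0],[0,0,0]],[0,[0,0,0.03],[0,0,0]],[0,[0,0,0.05],[0,0,0]],[0,[0,0,0.06],[0,0,0]],[0,[0,0,0.05],[0,0,0]],[0,[0.009,-0.035,0],[0,0,0]],[0,[0.01,-0.045,0],[0,0,0]],[0,[0.01,-0.045,0],[0,0,0]],[0,[0.01,-0.045,0],[0,0,0]],[0,[0.01,-0.045,0],[0,0,0]],[0,[0.01,-0.045,0],[0,0,0]],[0,[0.01,-0.04,0],[0,0,0]],[0,[0,-0.017,0],[0,0,0]],[0,[0,0,0],[0,0,0]],[0,[0,0,0],[0,0,0]]]'
```

```text
t: 48.05
ee_pos: [0.5676, -0.3722, 0.2115]
tcp_rot: [-3.14, 0.001, 0.0]
force: [0.1, 0.6, -0.4]
width: 0.0853
finger_force: 0.0
```

```bash
python3 -m jog '[[0,[0,0,-0.035],[0,0,0]],[0,[0,0,-0.035],[0,0,0]],[0,[0,0,-0.02],[0,0,0]],[0,[0,0,-0.008],[0,0,0]],[0,[0,0,0],[0,0,0]],[1,[0,0,0],[0,0,0]],[1,[0,0,0],[0,0,0]],[1,[0,0,0],[0,0,0]],[1,[0,0,0],[0,0,0]],[1,[0,0,0],[0,0,0]]]'
```

```text
t: 49.3
ee_pos: [0.5689, -0.3751, 0.1156]
tcp_rot: [3.139, -0.002, -0.001]
force: [-0.7, 0.2, 5.8]
width: 0.0452
finger_force: 60.4
```

```bash
python3 -m jog '[[1,[0,0,0.02],[0,0,0]],[1,[0,0,0.035],[0,0,0]],[1,[0,0,0.035],[0,0,0]],[1,[0,0,0.025],[0,0,0]],[1,[-0.004,0.02,0],[0,0,0]],[1,[-0.006,0.03,0],[0,0,0]],[1,[-0.008,0.043,0],[0,0,0]],[1,[-0.008,0.045,0],[0,0,0]],[1,[-0.008,0.045,0],[0,0,0]],[1,[-0.008,0.045,0],[0,0,0]],[1,[-0.008,0.045,0],[0,0,0]],[1,[-0.008,0.045,0],[0,0,0]],[1,[-0.008,0.045,0],[0,0,0]],[1,[-0.006,0.043,0],[0,0,0]],[1,[-0.004,0.03,0],[0,0,0]],[1,[0,0.02,0],[0,0,0]],[1,[0,0,0],[0,0,0]],[1,[0,0,0],[0,0,0]]]'
```

```text
t: 51.55
ee_pos: [0.4919, 0.0814, 0.2285]
tcp_rot: [3.141, 0.001, -0.0]
force: [0.4, -0.4, -2.2]
width: 0.0448
finger_force: 62.0
```

```bash
python3 -m jog '[[1,[0,0,-0.03],[0,0,0]],[1,[0,0,-0.035],[0,0,0]],[1,[0,0,-0.025],[0,0,0]],[1,[0,0,-0.015],[0,0,0]],[1,[0,0,-0.007],[0,0,0]],[1,[0,0,-0.002],[0,0,0]],[1,[0,0,0],[0,0,0]],[1,[0,0,0],[0,0,0]]]'; python3 -m jog '[[1,[0,0,-0.002],[0,0,0]],[1,[0,0,0],[0,0,0]],[1,[0,0,0],[0,0,0]]]'
```

```text
t: 52.55
ee_pos: [0.4926, 0.0818, 0.1153]
tcp_rot: [3.142, -0.001, -0.0]
force: [0.6, 0.3, -2.5]
width: 0.0451
finger_force: 62.0
t: 52.92
ee_pos: [0.4921, 0.082, 0.1128]
tcp_rot: [-3.142, -0.0, -0.0]
force: [-0.2, 0.7, -2.8]
width: 0.0448
finger_force: 62.0
```

```bash
python3 -m jog '[[1,[0,0,-0.002],[0,0,0]],[1,[0,0,0],[0,0,0]],[1,[0,0,0],[0,0,0]]]'
```

```text
t: 53.3
ee_pos: [0.493, 0.082, 0.1127]
tcp_rot: [3.141, -0.003, -0.0]
force: [-2.9, -0.1, 10.8]
width: 0.0451
finger_force: 63.6
```

Contact. Release, rise, and go to the earlier viewpoint to compare with the starting pictures.

```bash
python3 -m jog '[[1,[0,0,0.001],[0,0,0]],[0,[0,0,0],[0,0,0]],[0,[0,0,0],[0,0,0]],[0,[0,0,0],[0,0,0]],[0,[0,0,0],[0,0,0]],[0,[0,0,0.03],[0,0,0]],[0,[0,0,0.05],[0,0,0]],[0,[0,0,0.05],[0,0,0]],[0,[-0.012,-0.035,0.016],[0,0,0]],[0,[-0.011,-0.034,0],[0,0,0]],[0,[0,0,0],[0,0,0]],[0,[0,0,0],[0,0,0]]]'
python3 - <<'E'
from h import *
np.set_printoptions(precision=4,suppress=True)
c=snap("wrist","w12.png");print(manip.state()["ee_pos"]);S=snap("side","s12.png")
def m(a,b,x0,y0,x1,y1):
    r=cv2.matchTemplate(b[y0-20:y1+20,x0-20:x1+20],a[y0:y1,x0:x1],cv2.TM_CCOEFF_NORMED);_,v,_,l=cv2.minMaxLoc(r);return round(v,2),l[0]-20,l[1]-20
a=cv2.imread("pics/w1.png");b=cv2.imread("pics/w12.png");s0=cv2.imread("pics/side0.png");s1=cv2.imread("pics/s12.png")
print("wrist mill",m(a,b,222,132,294,196),"shaker",m(a,b,352,128,398,170),"knob",m(a,b,302,66,330,106),"star/heart",m(a,b,285,21,440,40),"board",m(a,b,90,180,150,220))
print("side mill",m(s0,s1,255,150,280,216),"shaker",m(s0,s1,275,205,296,245),"knob",m(s0,s1,295,198,314,213))
E
```

```text
t: 54.8
ee_pos: [0.4691, 0.0132, 0.2575]
tcp_rot: [-3.141, 0.0, -0.001]
force: [-0.1, -0.6, 0.3]
width: 0.0854
finger_force: 0.0
[0.4691 0.0135 0.2574]
wrist mill (0.98, 0, 1) shaker (0.99, -2, -1) knob (0.98, 0, 1) star/heart (0.94, 1, 0) board (0.99, 0, 1)
side mill (0.9, 0, 0) shaker (0.94, 0, -1) knob (0.94, 0, 0)
```

Everything is back within about 2 px (about 2 mm) of the start. Handing in.

```bash
python3 -c "
from station import manip
print(manip.job_done())"
```

```text
the job is handed in; nothing more can be done
None
```

The job is handed in (no verdict was returned): the round cutter lies on the clear half of the board, the drawer is shut with the star and heart inside, and the mill and shaker are back upright, within about 2 mm of their starting places by image comparison.

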